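# Pack two L brackets the same hand up

### The job

Pack the two grey L brackets in the wooden packing tray, one lying flat and fully down in each of its two L-shaped bays, between the lugs. One bracket lies mirrored to the bays, so turn that one over; do not turn the other one over or stand it on edge. Leave the label roll, the small carton and the jar where they are.

Things in the scene. Friction and masses are not known exactly. Their poses are not given: they have to be found in the camera images.
- bracket_a_mid (a point): Grey plastic bracket, flat L, 30 mm thick, legs 28 mm wide, outline 130 (long leg) x 80 mm, hollow, 0.12 kg; both faces alike. Point: middle of the long leg, half-way up. x: along the long leg, corner to free end (65 mm each way). The short leg stands at the corner end towards +y, to 66 mm from the point's line. z up: it lies in the bays' hand; z down: mirrored. Starts flat on the bench to one side of the tray.
- bracket_b_mid (a point): The second bracket: same shape, size and frame as bracket_a; starts flat on the bench on the other side of the tray (which is left or right varies). A bracket can stand steadily on the outer edge of its short leg (foot 80 x 30 mm) with the long leg upright. Strong enough for an 80 N grip across a leg's 28 mm width.
- bay_1 (a point): L bay on the tray's +y side. Point: on the tray's floor, 6 mm above the bench, below the place for the middle of the long leg (a packed bracket's point is 15 mm above it). z up. A packed bracket's long leg runs, corner to free end, along this frame's -x and its short leg stands off towards this frame's -y.
- bay_2 (a point): The other L bay, the same in shape, hand and frame as bay_1, 120 mm from it along the tray's -y; point as for bay_1.
- tray: Plywood tray fixed to the bench, base 180 (x) x 250 (y) x 6 mm, origin centre of underside. Two cork-brown L pads mark the bays. Lugs 10 mm high, 8 mm thick, stand round each L with 4 mm clearance: outside the long leg near both ends, at its free end, along the corner's outer side, at the short leg's end, inside the L by the short leg. The long leg's middle is free on both sides.
- label_roll: Bystander: loose roll of labels, 104 mm across, 50 mm high, origin at the centre of its underside.
- small_carton: Bystander: loose cardboard carton 80 x 120 x 45 mm, origin at the centre of its underside.
- glue_jar: Bystander: loose jar, 60 mm across, 80 mm high, origin at the centre of its underside.
Mind the look-alikes: they are no part of the job. What is shaped like the part that bears bracket_a_mid but green is not meant.

How it is judged (in metres and radians):
At the end, for the whole second after the job is handed in: Both brackets lie flat (within 0.08 rad) in the tray, one in each bay, each with its own z up (the hand of the bays), its middle within 8 mm of the bay's point and 11 to 19 mm above the bay's floor, long leg along the bay within 0.12 rad; released and at rest (((horizontal distance between bracket_a_mid and bay_1 below 0.008 m and z of bracket_a_mid in the frame of bay_1 between 0.011 and 0.019 m and angle between the x axis of bracket_a_mid and the x axis of bay_1, either way round below 0.12 rad and horizontal distance between bracket_b_mid and bay_2 below 0.008 m and z of bracket_b_mid in the frame of bay_2 between 0.011 and 0.019 m and angle between the x axis of bracket_b_mid and the x axis of bay_2, either way round below 0.12 rad) or (horizontal distance between bracket_a_mid and bay_2 below 0.008 m and z of bracket_a_mid in the frame of bay_2 between 0.011 and 0.019 m and angle between the x axis of bracket_a_mid and the x axis of bay_2, either way round below 0.12 rad and horizontal distance between bracket_b_mid and bay_1 below 0.008 m and z of bracket_b_mid in the frame of bay_1 between 0.011 and 0.019 m and angle between the x axis of bracket_b_mid and the x axis of bay_1, either way round below 0.12 rad)) and angle between each of bracket_a_mid, bracket_b_mid's own z axis and vertical below 0.08 rad and linear speed of each of bracket_a, bracket_b below 0.01 m/s and contact force between each of bracket_a, bracket_b and the fingers below 0.1 N); the robot touches nothing.
It fails at once if the label roll is pushed more than 30 mm away or knocked over (distance of label_roll from where it was at the start of the episode above 0.03 m or angle between label_roll's own z axis and vertical above 0.5 rad).
It fails at once if the small carton is pushed more than 30 mm away or knocked over (distance of small_carton from where it was at the start of the episode above 0.03 m or angle between small_carton's own z axis and vertical above 0.5 rad).
It fails at once if the glue jar is pushed more than 30 mm away or knocked over (distance of glue_jar from where it was at the start of the episode above 0.03 m or angle between glue_jar's own z axis and vertical above 0.5 rad).
It fails at once if the bracket that already lies the right way is turned over or stood on edge (angle between bracket_a_mid's own z axis and vertical above 1.2 rad).
It also fails if it takes over 72 s, if anything falls off the work surface, if the arm or the gripper's body presses on something with over 40 N, if the wrist force passes 120 N, or if a joint passes its speed limit or range.

### The arm

A 6-joint arm with a two-finger parallel gripper is mounted at the origin on the work surface. World frame = base frame: x ahead of the robot, y to its left, z up, the work surface at z = 0. Lengths are in mm, angles in rad, forces in N, time in s.
With the tool pointing down it reaches from about 350 to 875 mm from the base axis. Payload 15.5 kg.
Tool frame: the origin (TCP) lies midway between the tips of the shut fingers; the grasp point (between the pads) lies 19 mm behind it; x points along the fingers, z is the direction in which the jaws open and shut, and the axes are right-handed (so a half turn about x gives the same grasp; the last joint's range is limited). The gripper opens to 85 mm and grips with 20 to 120 N. Pads are 22 mm wide; open, the fingers measure 114 mm over their backs; the gripper's body (76 mm by 85 mm) begins 54 mm behind the grasp point. The pads swing forward as they close: fully open they stand 13 mm farther back than shut.
Start: joints at [1.192, 0.494, 1.345, -0, 1.302, -0.096], TCP at [174.999, 600.002, 231.277] pointing down, gripper open.
Joint ranges: [-2.91, 2.91], [-0.82, 2.16], [0.22, 2.67], [-1.22, 4.37], [0.12, 2.79], [-3.08, 3.08]. Speed limits (rad/s): [1.89, 1.89, 2.57, 3.01, 3.01, 3.01].

### API

Orientations are given as a rotation vector (axis times angle).
In Python, from station import bot, viewer, nets gives the robot as it stands. Calls block until the motion is done:
- bot.movep(position, orientation): joint-space move of the TCP to a pose.
- bot.move_straight(position, v=150, ori=None): straight line of the TCP; ori=None keeps the orientation; v is the mean speed in mm/s.
- bot.goto_joints(angles): joint-space move.
- bot.gripper_to(opening, newtons=None): finger opening in mm; newtons is the grip in N (None keeps the last); returns when the fingers have stopped.
- bot.pause(seconds).
- bot.inverse_kinematics(position, orientation): joint angles nearest the present ones, or None.
- viewer.capture(name): name is "scene" or "top" or "wrist"; returns (picture, depth): 384x512x3 uint8, red, green, blue; 384x512 float32, mm along the optical axis (not along the pixel's ray), 0 where there is no reading.
- viewer.camera_info(name): a dict with "fx", "fy", "cx", "cy" (pixels), "k1" (the pictures are not rectified: a ray, as slopes to the right and down, at radius r is drawn at 1 + k1 r^2 times it, then the intrinsics apply), "camera_from_world" (4x4, takes a point from world to camera coordinates). Camera axes: x right, y down, z forward; pixel columns grow to the right and rows downward; lengths in mm; the calibration is good to about 2 mm. A picture is of the moment at which its call begins: read the wrist's pose just before it. camera_info takes no time and is no camera call; for the wrist camera it gives the pose at the moment of the call.
A pose or a line that the arm cannot do raises bot.IKError and nothing moves.
- bot.sign_off(): hands the job in, once; it reports no verdict.
Trained networks look in the newest picture that a camera, given by its name, has taken for a name from the list of things; names that differ only in an ending like _2 or _b are one class to them, and where a whole thing is asked for, a point or a joint stands for the part that bears it (a point fixed in the world has none). Each returns a list of dicts, best first, with "confidence" (0 to 1); they miss things now and then, are a little off and sometimes report something else, mostly with a low value. They report only what shows in the picture. A call takes as long as a camera call. They do not tell look-alikes from the thing itself.
- nets.spot_in(camera, thing): "location" ([row, column] in pixels, amid what is visible of it).
- nets.trace(camera, thing): "mask" (384x512 bool, what is visible of it) and "location" ([row, column] in pixels, amid what is visible of it).
- nets.pinpoint(camera, thing): "location" ([row, column] in pixels: a listed point, or the origin of a listed thing).
Readings, each from a call of its own:
- bot.current_t(): time.
- bot.current_joint_pos(): joint angles.
- bot.current_joint_vel(): joint speeds.
- bot.current_joint_efforts(): joint torques, N m.
- bot.current_position(): TCP position.
- bot.current_orientation(): TCP orientation.
- bot.current_force(): force on the tool from outside, world axes, zero at the start.
- bot.current_moment(): the same for the moment, N m.
- bot.current_finger_gap(): finger opening in mm.
Only numpy, scipy, OpenCV 4.12 (cv2) and the standard library are available. Lean on these libraries where they do the work, as an engineer would, in place of code of your own. Each camera call takes 0.05 s, during which the arm holds its last target. There are 200 camera calls.

## Working session

There is one attempt and no reset: what is moved stays moved. The work goes in short steps, each a Python script; the robot and the scene stay as the last script left them, time stands still between calls to the robot, and variables do not carry over. Pictures are saved under pics/ and viewed, about 8 in all and at most 12, crops included, and the job is handed in when it is done.

```bash
ls; mkdir -p pics
python3 - <<'E'
from station import bot,viewer,nets
import cv2,numpy as np
for n in ("top","scene"):
    p,d=viewer.capture(n); cv2.imwrite(f"pics/{n}0.png",p[:,:,::-1]); np.savez(f"{n}0.npz",p=p,d=d)
    i=viewer.camera_info(n); print(n,i)
    for t in ("bracket_a_mid","bay_1","tray"):
        print(t,[(np.round(r["location"]),round(r["confidence"],2)) for r in nets.pinpoint(n,t)])
print(bot.current_orientation(),bot.current_t())
E
```

```text
pics
top {'fx': 468.2001851693653, 'fy': 468.2001851693653, 'cx': 254.86615797908559, 'cy': 183.42836832304678, 'k1': 0.006407127034402132, 'camera_from_world': array([[-1.72564717e-02, -9.99834714e-01, -5.72350196e-03,
        -6.90161388e+01],
       [-9.85712047e-01,  1.79714415e-02, -1.67477722e-01,
         6.08410299e+02],
       [ 1.67552900e-01,  2.75165028e-03, -9.85859247e-01,
         1.47025875e+03],
       [ 0.00000000e+00,  0.00000000e+00,  0.00000000e+00,
         1.00000000e+00]])}
bracket_a_mid [(array([209., 319.]), 0.9), (array([231., 382.]), 0.65)]
bay_1 [(array([206., 227.]), 0.97), (array([241., 224.]), 0.57), (array([142., 288.]), 0.18)]
tray [(array([214., 223.]), 0.75)]
scene {'fx': 347.60893987198455, 'fy': 347.60893987198455, 'cx': 253.21008977840657, 'cy': 191.85339729782652, 'k1': -0.048003655317270924, 'camera_from_world': array([[ 6.84970976e-01,  7.28384134e-01, -1.64716813e-02,
        -3.70049247e+02],
       [ 5.20089451e-01, -5.04673609e-01, -6.89065680e-01,
        -3.17199608e+02],
       [-5.10217331e-01,  4.63423243e-01, -7.24511679e-01,
         1.26691802e+03],
       [ 0.00000000e+00,  0.00000000e+00,  0.00000000e+00,
         1.00000000e+00]])}
bracket_a_mid [(array([254.,  75.]), 0.91), (array([229., 164.]), 0.82)]
bay_1 [(array([158., 231.]), 0.82), (array([177., 262.]), 0.69)]
tray [(array([173., 255.]), 0.92)]
[-0.99780274  1.33039898  0.99754328] 0.4
```

View pics/top0.png

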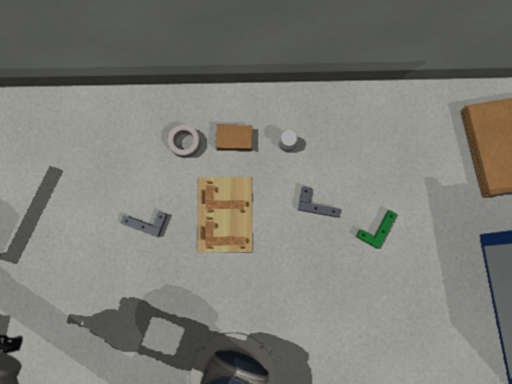

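View pics/scene0.png

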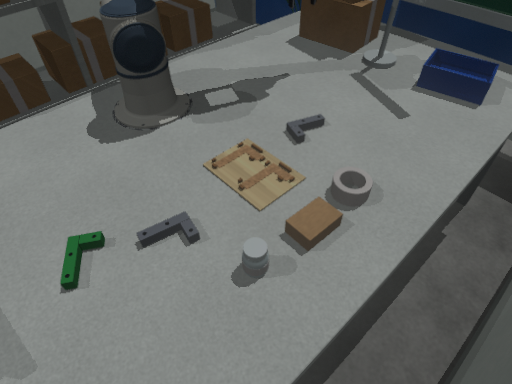

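The top view shows these candidates for a bracket:
- Grey L at about (row 224, col 145). Its corner is bottom-right, so it is mirrored to the bays.
- Grey L at about (209, 319). Its corner is bottom-left with the long leg to the right, the same hand as the bays.
- Green L at about (231, 378), the look-alike, to be left alone.

The bays are at about (206, 227) and (241, 224). The roll (140, 184), carton (137, 234) and jar (140, 289) stand beyond the tray.

```bash
cat > h.py <<'E'
import numpy as np,cv2
from scipy.spatial.transform import Rotation as R
from scipy.optimize import minimize
from station import bot,viewer,nets
def rays(info,rc):
    rc=np.atleast_2d(np.asarray(rc,float)); u=(rc[:,1]-info["cx"])/info["fx"]; v=(rc[:,0]-info["cy"])/info["fy"]
    x,y=u.copy(),v.copy()
    for _ in range(8): s=1+info["k1"]*(x*x+y*y); x,y=u/s,v/s
    return np.c_[x,y,np.ones_like(x)]
def on_plane(info,rc,z):
    M=info["camera_from_world"]; Rt=M[:3,:3].T; o=-Rt@M[:3,3]; d=rays(info,rc)@Rt.T
    return o+d*((z-o[2])/d[:,2])[:,None]
def cloud(info,depth):
    M=info["camera_from_world"]; rc=np.argwhere(depth>=0); P=rays(info,rc)*depth.reshape(-1,1)
    return ((P-M[:3,3])@M[:3,:3]).reshape(*depth.shape,3)
def to_px(info,P):
    M=info["camera_from_world"]; q=np.atleast_2d(P)@M[:3,:3].T+M[:3,3]; x=q[:,:2]/q[:,2:]
    x=x*(1+info["k1"]*(x**2).sum(1))[:,None]
    return np.c_[x[:,1]*info["fy"]+info["cy"],x[:,0]*info["fx"]+info["cx"]]
def Lpoly(p,hand):   # world outline of L: p=(x,y,yaw of long leg), hand +1 / -1
    a=np.array([[-65,-14],[65,-14],[65,14],[-37,14],[-37,66],[-65,66]],float); a[:,1]*=hand
    c,s=np.cos(p[2]),np.sin(p[2]); return a@np.array([[c,s],[-s,c]])+p[:2]
def fitL(mask,info,z,p0,hand):
    """fit the L outline at height z to a mask: IoU in an enlarged ground-plane raster (0.5 mm)"""
    S=2; n=440; c0=np.array(p0[:2])-110
    g=(np.stack(np.meshgrid(np.arange(n),np.arange(n)),-1).reshape(-1,2)+.5)/S+c0
    px=to_px(info,np.c_[g,np.full(len(g),z)]).astype(np.float32)
    W=cv2.remap(mask.astype(np.float32),px[:,1].reshape(n,n),px[:,0].reshape(n,n),cv2.INTER_LINEAR)
    def f(p):
        im=np.zeros((n,n),np.uint8); cv2.fillPoly(im,[np.round((Lpoly(p,hand)-c0)*S*16).astype(np.int32)],1,shift=4)
        i=(W*im).sum(); return -i/(W.sum()+im.sum()-i)
    best=None
    for k in range(4):
        s=[12,6,3,1.5][k]; b=p0 if best is None else best.x
        sx=np.array([b]+[np.array(b)+d for d in np.diag([s,s,s/40])])
        best=minimize(f,b,method="Nelder-Mead",options=dict(initial_simplex=sx,xatol=.02,fatol=1e-5))
    return best.x,-best.fun
def ori(d,jaw):  # tool x along d, jaws open along jaw (made perpendicular)
    d=np.array(d,float)/np.linalg.norm(d); j=np.array(jaw,float); j-=d*(j@d); j/=np.linalg.norm(j)
    return R.from_matrix(np.c_[d,np.cross(j,d),j]).as_rotvec()
E
python3 - <<'E'
from h import *
z=np.load("top0.npz"); i=viewer.camera_info("top"); C=cloud(i,z["d"]); p=z["p"].astype(int)
for n,(r,c) in dict(bench=(280,300),left=(224,140),good=(209,319),tray=(228,240),roll=(133,184),carton=(137,234),jar=(140,289)).items(): print(n,C[r,c].round(),p[r,c])
for rc in [(228,160),(219,128),(208,306),(212,336),(206,227),(241,224)]: print(rc,on_plane(i,rc,6 if 222<rc[1]<230 else 30).round(1))
m=(abs(C[...,2]-30)<8)&(p.max(2)-p.min(2)<25)
for n,rc,yaw,hand in (("left",(224,143),np.pi/2,-1),("good",(209,318),-np.pi/2,1)):
    w=np.zeros_like(m); w[rc[0]-28:rc[0]+28,rc[1]-30:rc[1]+30]=1
    p0=on_plane(i,rc,30)[0]; print(n,fitL(m&w,i,30,[p0[0],p0[1],yaw],hand),(m&w).sum())
print(R.from_rotvec(bot.current_orientation()).as_matrix().round(2), viewer.camera_info("wrist"))
M=viewer.camera_info("wrist")["camera_from_world"]; print("cam at",-M[:3,:3].T@M[:3,3])
E
```

```text
bench [ 295. -221.   -5.] [150 152 146]
left [483. 294.  37.] [ 98  99 107]
good [ 523. -288.   26.] [85 86 93]
tray [467. -28.   8.] [170 147 103]
roll [794. 159.   5.] [63 61 58]
carton [765. -13.  47.] [139 104  67]
jar [ 744. -193.   75.] [167 168 168]
(228, 160) [[469.6 230.6  30. ]]
(219, 128) [[500.7 335.4  30. ]]
(208, 306) [[ 526.3 -245.2   30. ]]
(212, 336) [[ 511.5 -342.4   30. ]]
(206, 227) [[540.4  14.2   6. ]]
(241, 224) [[425.1  24.8   6. ]]
left (array([477.8238766 , 296.42870456,   1.20334444]), np.float64(0.8863403885659477)) 476
good (array([ 523.29995294, -284.02646454,   -1.77871485]), np.float64(0.9016545068655978)) 475
[[-0.   -0.96  0.28]
 [-0.    0.28  0.96]
 [-1.   -0.   -0.  ]] {'fx': 277.8243669083437, 'fy': 277.8243669083437, 'cx': 253.8676480568789, 'cy': 196.57779951800612, 'k1': -0.05751324731577918, 'camera_from_world': array([[ 2.80275435e-01,  9.59918783e-01,  1.26896700e-03,
        -6.25034278e+02],
       [ 9.19746852e-01, -2.68924066e-01,  2.85911832e-01,
        -3.82916277e+01],
       [ 2.74793393e-01, -7.89669346e-02, -9.58255088e-01,
         3.78645641e+02],
       [ 0.00000000e+00,  0.00000000e+00,  0.00000000e+00,
         1.00000000e+00]])}
cam at [106.35103798 619.58508911 374.5802892 ]
```

```bash
cat > look.py <<'E'
from h import *
def look(name,xy,z=170,jaw=(0,1,0),go=True):
    if go: bot.movep([xy[0],xy[1],z],ori([0,0,-1],jaw)); bot.pause(.2)
    i=viewer.camera_info("wrist"); p,d=viewer.capture("wrist"); cv2.imwrite(f"pics/{name}.png",p[:,:,::-1]); np.savez(name+".npz",p=p,d=d,**i)
    return i,p.astype(int),d
def grey(i,p,d,xy,zlo=20):
    C=cloud(i,d); return (C[...,2]>zlo)&(C[...,2]<45)&(p.max(2)-p.min(2)<30)&(np.hypot(C[...,0]-xy[0],C[...,1]-xy[1])<100)
E
python3 - <<'E'
from look import *
J0=bot.current_joint_pos()
i,p,d=look("wl",(478,296)); m=grey(i,p,d,(478,296)); print("left",fitL(m,i,30,[478,296,1.2],-1),bot.current_t())
print([(on_plane(i,r["location"],15).round(1),r["confidence"]) for r in nets.pinpoint("wrist","bracket_a_mid")])
i,p,d=look("wt",(470,20))
print("bays",[(on_plane(i,r["location"],6).round(1),round(r["confidence"],2)) for r in nets.pinpoint("wrist","bay_1")])
print("tray",[(on_plane(i,r["location"],0).round(1),round(r["confidence"],2)) for r in nets.pinpoint("wrist","tray")],bot.current_t())
# flip feasibility
def ik(P,d,j): return bot.inverse_kinematics(P,ori(d,j))
z=np.array([0,0,1.])
def pose(site,phi,th,s,h,depth=19):
    u=np.array([np.cos(phi),np.sin(phi),0]); d=np.sin(th)*u-np.cos(th)*z; j=s*np.cross(z,u)
    return np.r_[site,h]+d*depth,d,j
def rep(n,*a):
    q=ik(*pose(*a)); print(n, None if q is None else np.round(q,2))
for s in (1,-1):
    for th in (-.35,-.52,-.79): rep(f"pick{s} {th}",(478,296),1.2,th,s,20)
    for phi in np.arange(-3,3.2,.5):
        L=[ik(*pose((450,230),phi,th,s,65)) for th in (-1.05,-.79,-.52,.52,.79,1.05)]
        print(s,phi.round(2),"".join("x" if q is None else "O" for q in L), [np.round(q,1).tolist() for q in (L[1],L[4]) if q is not None])
    for th in (.35,.52,.79): rep(f"place{s} {th}",(425,20),1.57,th,s,26)
E
```

```text
left (array([477.97781028, 295.39660264,   1.20412425]), np.float64(0.9527736882669967)) 2.2417
[]
bays [(array([[550. ,  24.6,   6. ]]), 0.95), (array([[428.2,  24.2,   6. ]]), 0.59)]
tray [(array([[517.3,  20.2,   0. ]]), 0.59), (array([[ 537.3, -301.8,    0. ]]), 0.42)] 3.7083
pick1 -0.35 [ 0.56  0.83  1.47 -0.23  1.14 -2.08]
pick1 -0.52 [ 0.61  0.9   1.35 -0.29  1.34 -2.03]
pick1 -0.79 [ 0.66  1.03  1.17 -0.38  1.65 -2.  ]
1 -3.0 OOOOOO [[0.5, 0.8, 2.4, 3.5, 0.8, -1.5], [0.3, 0.9, 1.3, 0.1, 1.7, 1.7]]
1 -2.5 OOOOOO [[0.1, 0.8, 2.4, 2.7, 0.9, -1.6], [0.4, 0.9, 1.3, -0.1, 1.7, 1.4]]
1 -2.0 OOOOOO [[-0.1, 0.8, 2.2, 1.8, 0.8, -1.4], [0.6, 0.9, 1.3, -0.4, 1.6, 1.2]]
1 -1.5 OOOOOO [[-0.1, 0.8, 2.0, 1.0, 0.9, -1.1], [0.7, 0.9, 1.5, -0.6, 1.3, 1.0]]
1 -1.0 OOOOOO [[-0.0, 0.8, 1.7, 0.7, 1.2, -1.0], [0.8, 0.8, 1.8, -0.9, 1.0, 0.9]]
1 -0.5 OOOOxx [[0.1, 0.9, 1.5, 0.4, 1.5, -1.2]]
1 0.0 OOOOOO [[0.2, 0.9, 1.3, 0.2, 1.7, -1.4], [0.6, 0.8, 2.3, 3.8, 0.8, 1.6]]
1 0.5 OOOOOO [[0.4, 0.9, 1.2, -0.1, 1.7, -1.7], [0.2, 0.9, 2.4, 2.9, 0.9, 1.5]]
1 1.0 OOOOOO [[0.5, 0.9, 1.3, -0.3, 1.6, -1.9], [-0.1, 
[... 1063 characters left out ...]
, 1.5, 2.0]]
-1 0.0 OOOOOO [[0.2, 0.9, 1.3, 0.2, 1.7, 1.8], [0.6, 0.8, 2.3, 3.8, 0.8, -1.6]]
-1 0.5 OOOOOO [[0.4, 0.9, 1.2, -0.1, 1.7, 1.5], [0.2, 0.9, 2.4, 2.9, 0.9, -1.6]]
-1 1.0 OOOOOO [[0.5, 0.9, 1.3, -0.3, 1.6, 1.2], [-0.1, 0.8, 2.3, 2.0, 0.8, -1.5]]
-1 1.5 OOOOOO [[0.7, 0.9, 1.5, -0.6, 1.4, 1.0], [-0.1, 0.8, 2.0, 1.2, 0.9, -1.1]]
-1 2.0 OOOOOO [[0.8, 0.8, 1.7, -0.8, 1.1, 0.9], [-0.1, 0.8, 1.8, 0.8, 1.2, -1.0]]
-1 2.5 xxOOOO [[0.1, 0.9, 1.5, 0.5, 1.4, -1.1]]
-1 3.0 OOxOOO [[0.7, 0.8, 2.3, 4.1, 0.7, 1.5], [0.2, 0.9, 1.3, 0.2, 1.7, -1.3]]
place-1 0.35 [-0.34  0.68  2.03  0.57  0.64 -0.84]
place-1 0.52 [-0.45  0.73  2.    0.69  0.78 -1.04]
place-1 0.79 [-0.58  0.85  1.95  0.78  1.01 -1.23]
```

View pics/wt.png

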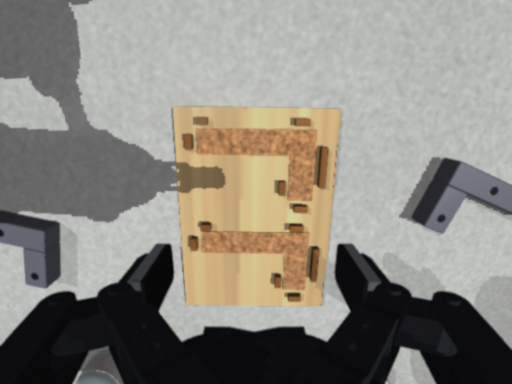

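View pics/wl.png

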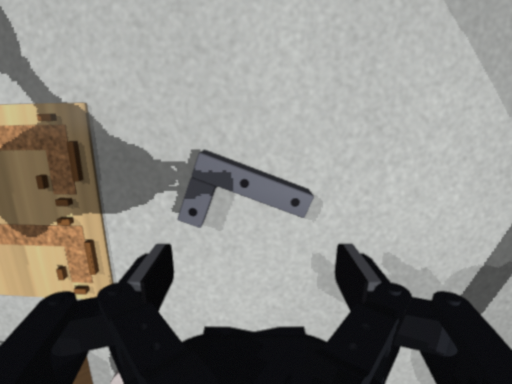

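The wrist views show bay_1 at the top of wt.png (about row 142, col 255) and bay_2 below it (about row 242). wl.png shows the mirrored grey bracket, with its long leg centred at about (185, 250). Next I'll fit the bay pads and look closely at the good bracket.

Run:
```python
from look import *
z=np.load("wt.npz"); i={k:z[k] for k in z.files}; p=z["p"].astype(int)
for k in ("fx","fy","cx","cy","k1"): i[k]=float(i[k])
print("cork",p[142,255],p[245,255],"wood",p[210,250],"lug",p[165,322])
hsv=cv2.cvtColor(z["p"],cv2.COLOR_RGB2HSV); print(hsv[142,255],hsv[210,250],hsv[165,322])
ratio=p[...,2]/np.maximum(p[...,0],1); print("ratio",ratio[142,250:260].round(2),ratio[210,245:255].round(2),ratio[160:170,322].round(2))
g=on_plane(i,np.argwhere(ratio>-1),6).reshape(384,512,3)
m=(ratio<.5)&(p[...,0]>75); m=cv2.medianBlur(m.astype(np.uint8),3)
for n,c in (("bay1",(428,24)),("bay2",(550,24))):
    w=m.astype(bool)&(g[...,0]>c[0]-19)&(g[...,0]<c[0]+73)&(abs(g[...,1]-c[1])<72)
    q,s=fitL(w,i,6,[c[0],c[1],-np.pi/2],1); print(n,q.round(2),round(s,3)); 
    print(to_px(i,np.c_[Lpoly(q,1),np.full(6,6)]).round().tolist())
# tray outline as a check
t=(g[...,0]>330)&(g[...,0]<640)&(abs(g[...,1]-24)<120)&(p[...,0]-p[...,2]>25)
r=cv2.minAreaRect(g[t][:,:2].astype(np.float32)); print("tray rect",r)
i,p,d=look("wg",(523,-284)); m=grey(i,p,d,(523,-284)); print("good",fitL(m,i,30,[523,-284,-1.78],1),bot.current_t())
i,p,d=look("wt2",(500,20)); hs=None
p0=p; ratio=p[...,2]/np.maximum(p[...,0],1); g=on_plane(i,np.argwhere(ratio>-1),6).reshape(384,512,3); m=cv2.medianBlur(((ratio<.5)&(p[...,0]>75)).astype(np.uint8),3)
for n,c in (("bay1",(428,24)),("bay2",(550,24))):
    w=m.astype(bool)&(g[...,0]>c[0]-19)&(g[...,0]<c[0]+73)&(abs(g[...,1]-c[1])<72)
    q,s=fitL(w,i,6,[c[0],c[1],-np.pi/2],1); print(n,q.round(2),round(s,3))
    cv2.polylines(p0:=np.ascontiguousarray(p0.astype(np.uint8)),[to_px(i,np.c_[Lpoly(q,1),np.full(6,6)])[:,::-1].round().astype(np.int32)],True,(0,255,255))
a=cv2.resize(p0[80:330,150:370],None,fx=2,fy=2)
b=cv2.resize(np.load("wg.npz")["p"][80:330,150:370],None,fx=1.6,fy=2); cv2.imwrite("pics/chk.png",np.hstack([a,b])[:,:,::-1])
```

```text
cork [159 116  78] [175 128  86] wood [214 193 140] lug [133  88  49]
[ 14 130 159] [ 21  88 214] [ 14 161 133]
ratio [0.49 0.49 0.49 0.49 0.49 0.49 0.49 0.49 0.49 0.49] [0.64 0.64 0.64 0.64 0.64 0.65 0.66 0.67 0.68 0.68] [0.36 0.37 0.37 0.37 0.37 0.37 0.38 0.37 0.37 0.37]
bay1 [428.12  23.31  -1.6 ] 0.764
[[131.0, 317.0], [127.0, 197.0], [153.0, 197.0], [156.0, 289.0], [200.0, 286.0], [201.0, 310.0]]
bay2 [546.79  21.44  -1.58] 0.817
[[231.0, 309.0], [230.0, 200.0], [251.0, 202.0], [251.0, 284.0], [288.0, 283.0], [288.0, 304.0]]
tray rect ((515.4426879882812, 21.995887756347656), (180.7871856689453, 249.73406982421875), 89.29319763183594)
good (array([ 523.58340368, -287.62196843,   -1.7776885 ]), np.float64(0.9477063662833879)) 5.1333
bay1 [437.97  29.34  -1.77] 0.277
bay2 [548.38  22.24  -1.6 ] 0.814
```

View pics/chk.png

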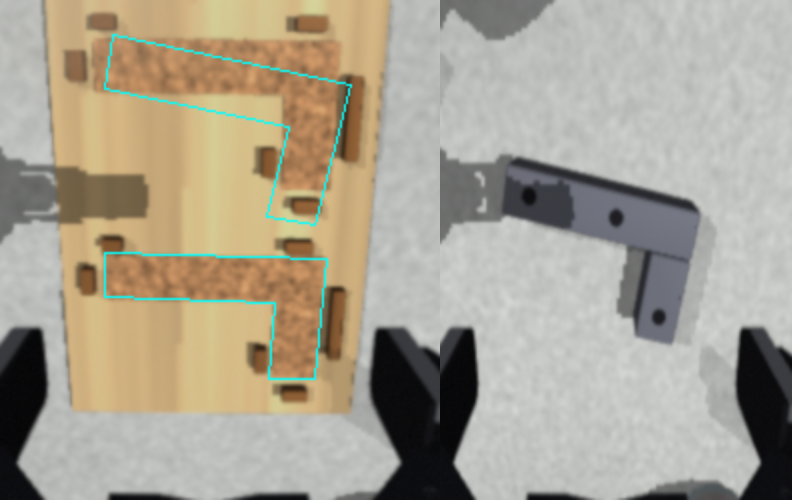

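```bash
cat > bays.py <<'E'
from look import *
def bays(name):
    z=np.load(name+".npz"); i={k:z[k] for k in z.files}; p=z["p"].astype(int)
    r=p[...,2]/np.maximum(p[...,0],1); g=on_plane(i,np.argwhere(r>-1),6).reshape(384,512,3)
    m=cv2.medianBlur(((r<.575)&(r>.42)&(p[...,0]>95)).astype(np.uint8),5).astype(bool); out=[]
    for c in ((429,23),(548,23)):
        w=m&(g[...,0]>c[0]-16)&(g[...,0]<c[0]+68)&(abs(g[...,1]-c[1])<67)
        q,s=fitL(w,i,6,[c[0],c[1],-1.583],1); out.append(q); print(name,q.round(2),round(s,3))
    return out
E
python3 - <<'E'
from bays import *
bays("wt");bays("wt2")
E
```

```text
wt [428.09  23.4   -1.58] 0.957
wt [548.28  21.83  -1.59] 0.947
wt2 [427.67  23.3   -1.58] 0.958
wt2 [548.05  21.81  -1.58] 0.947
```

```bash
cat > good.py <<'E'
from bays import *
def pick_jaw(xy,yaw,z=120):
    c=[]
    for s in (1,-1):
        j=s*np.array([-np.sin(yaw),np.cos(yaw),0]); q=bot.inverse_kinematics([*xy,z],ori([0,0,-1],j))
        if q is not None: c.append((abs(np.array(q)[5]),s))
    return min(c)[1]
if __name__=="__main__":
    g=(523.6,-287.6,-1.7777); b=(548.2,21.8,-1.583); s=pick_jaw(g[:2],g[2])
    O=lambda y: ori([0,0,-1],s*np.array([-np.sin(y),np.cos(y),0]))
    bot.gripper_to(70,50); bot.movep([*g[:2],90],O(g[2])); bot.move_straight([*g[:2],4],v=120); bot.gripper_to(0,50)
    print("gap",bot.current_finger_gap(),bot.current_force().round(1))
    bot.move_straight([*g[:2],120],v=200); bot.movep([*b[:2],120],O(b[2])); bot.pause(.2)
    bot.move_straight([*b[:2],30],v=200); bot.move_straight([*b[:2],10.8],v=40); print("F",bot.current_force().round(1),"gap",bot.current_finger_gap())
    bot.gripper_to(46); bot.move_straight([*b[:2],120],v=200)
    i,p,d=look("wp",(500,20)); m=grey(i,p,d,b[:2],24); print("placed",fitL(m,i,36,list(b),1),bot.current_t())
E
python3 good.py
```

```text
gap 27.103005041762156 [-0.3  0.9  6.2]
F [-1.  -0.7  2.8] gap 27.478273543628177
placed (array([545.84161255,  21.383367  ,  -1.58709915]), np.float64(0.6988539723590917)) 15.4917
```

View pics/wp.png

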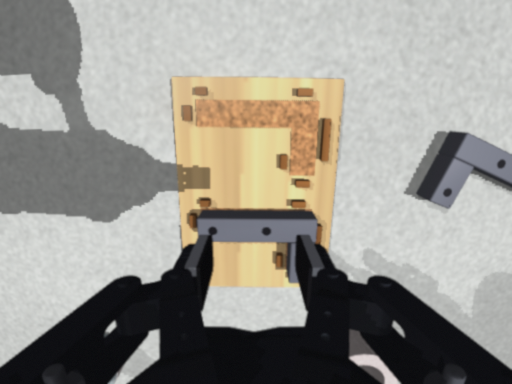

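The good bracket appears seated in bay_2, with its long leg at about (228, 257). Next is the flip of the mirrored one.

```bash
cat > flip.py <<'E'
from bays import *
Z=np.array([0,0,1.]); T=.45; S=-1; A=20.3
def pose(site,phi,th,pad_u,h,back=0):
    """TCP pose whose pad centre is pad_u along u from site at height h, withdrawn by back"""
    u=np.array([np.cos(phi),np.sin(phi),0]); d=np.sin(th)*u-np.cos(th)*Z
    return np.r_[site,h]+u*pad_u+d*(A-back),ori(d,S*np.cross(Z,u))
L=(478.0,295.4); LY=1.204; site=(500,270); PH=1.5
pick=lambda b=0: pose(L,LY,-T,0,24.8,b)
c1=9.8
stand1=lambda h=0,b=0: pose(site,PH,np.pi/2-T,-c1,65+h,b)
c2=10.8
stand2=lambda b=0: pose(site,PH,T-np.pi/2,c2,65,b)
bay=(427.9,23.3); BY=np.pi-1.583   # u = opposite of the free-end direction
place=lambda h=0: pose(bay,BY,T,0,21+c2+h)
def up(P,dz): return P[0]+[0,0,dz],P[1]
E
python3 - <<'E'
from flip import *
for n,P in dict(pick=pick(),pickb=pick(90),up1=up(pick(),180),st1hi=stand1(120),st1=stand1(),st1b=stand1(0,90),st1bu=up(stand1(0,90),150),st2bu=up(stand2(90),150),st2b=stand2(90),st2=stand2(),st2u=up(stand2(),130),plhi=place(130),pl=place()).items():
    q=bot.inverse_kinematics(*P); print(n,P[0].round(),None if q is None else np.round(q,2))
E
```

```text
pick [475. 287.   7.] [ 0.59  0.86  1.4  -0.27  1.26  1.09]
pickb [489. 324.  88.] [ 0.62  0.79  1.27 -0.24  1.46  1.06]
up1 [475. 287. 187.] [ 0.59  0.64  1.3  -0.25  1.58  1.  ]
st1hi [501. 278. 176.] [-0.17  0.7   1.91  1.25  1.23 -1.01]
st1 [501. 278.  56.] [-0.17  0.95  1.92  1.35  1.17 -1.27]
st1b [495. 198.  95.] [-0.34  0.87  1.91  1.16  1.24 -1.2 ]
st1bu [495. 198. 245.] [-0.34  0.57  1.87  1.08  1.39 -0.88]
st2bu [505. 343. 245.] [ 0.81  0.96  0.87 -0.76  2.17  0.73]
st2b [505. 343.  95.] [ 0.81  1.12  0.91 -0.69  2.02  0.89]
st2 [499. 263.  56.] [ 0.75  1.1   1.13 -0.69  1.83  0.97]
st2u [499. 263. 186.] [ 0.75  0.93  1.12 -0.73  1.96  0.85]
plhi [428.  32. 144.] [-0.4   0.43  1.92  0.49  1.03 -0.69]
pl [428.  32.  14.] [-0.4   0.7   2.01  0.66  0.72 -0.94]
```

Run:
```python
from flip import *
bot.gripper_to(70,60); bot.movep(*pick(90)); bot.move_straight(pick()[0],v=150); bot.gripper_to(0,60)
print("gap",bot.current_finger_gap(),bot.current_force().round(1))
bot.move_straight(up(pick(),180)[0],v=250); bot.movep(*stand1(120)); bot.pause(.3)
bot.move_straight(stand1(15)[0],v=200); bot.move_straight(stand1(.8)[0],v=40); bot.pause(.2)
print("gap",bot.current_finger_gap(),bot.current_force().round(1),bot.current_t())
p,d=viewer.capture("scene"); p2=viewer.capture("top")[0]
cv2.imwrite("pics/st.png",np.hstack([p[50:290,130:430],p2[90:330,60:360]])[:,:,::-1])
```

```text
gap 27.02094250419065 [-0.1  0.6  6.6]
gap 27.03588928974904 [-0.4 -0.5 -1.1] 23.825
```

View pics/st.png

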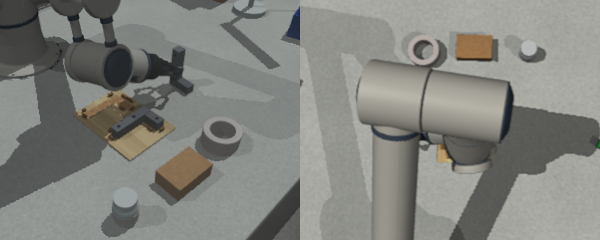

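The bracket stands upright with the long leg vertical, still held (left half of st.png, about (70, 180)). I'll release it and regrasp from the other side.

Run:
```python
from flip import *
bot.gripper_to(60); bot.pause(.3); bot.move_straight(stand1(.8,90)[0],v=150); bot.move_straight(up(stand1(.8,90),150)[0],v=250)
p=viewer.capture("scene")[0]
bot.movep(*up(stand2(90),150)); bot.move_straight(stand2(90)[0],v=250)
p2=viewer.capture("wrist")[0]
bot.move_straight(stand2()[0],v=120); print(bot.current_force().round(1)); bot.gripper_to(0,60); bot.pause(.2)
print("gap",bot.current_finger_gap(),bot.current_force().round(1),bot.current_t())
p3=viewer.capture("scene")[0]
cv2.imwrite("pics/st2.png",np.hstack([p[60:260,200:400],cv2.resize(p2,(270,200)),p3[60:260,200:400]])[:,:,::-1])
```

```text
[-0.4  0.  -0.3]
gap 27.06907505227585 [-0.1  4.7  5.3] 30.1667
```

View pics/st2.png

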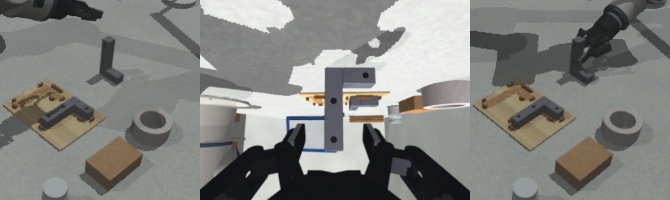

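It stood freely and is now gripped from the far side. Next I'll lay it in bay_1.

Run:
```python
from flip import *
bot.move_straight(up(stand2(),130)[0],v=250); bot.movep(*place(130)); bot.pause(.4)
p3=viewer.capture("scene")[0]
bot.move_straight(place(18)[0],v=200); print(bot.current_force().round(1)); bot.move_straight(place(.8)[0],v=30); bot.pause(.2)
print("gap",bot.current_finger_gap(),bot.current_force().round(1),bot.current_t())
p=viewer.capture("scene")[0]
cv2.imwrite("pics/pl.png",np.hstack([cv2.resize(q[100:260,160:360],None,fx=2,fy=2) for q in (p3,p)])[:,:,::-1])
```

```text
[ 1.1 -1.  -1.5]
gap 26.765935821334736 [ 0.1  0.6 -2.5] 34.625
```

View pics/pl.png

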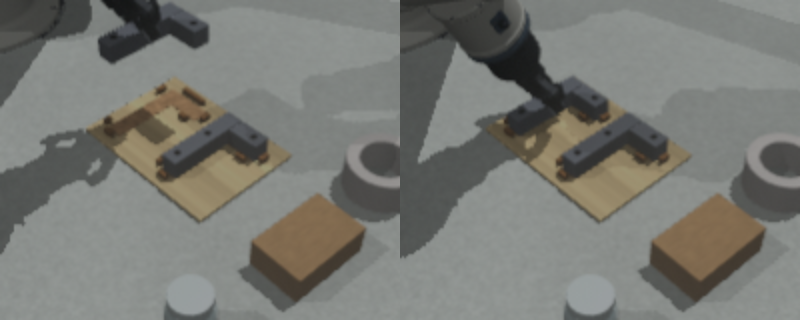

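Both brackets lie side by side with the same hand. I'll release, back off and measure both.

Run:
```python
from flip import *
bot.gripper_to(46); bot.pause(.2); P=place(.8); d=R.from_rotvec(P[1]).as_matrix()[:,0]
bot.move_straight(P[0]-90*d,v=150); bot.gripper_to(85)
i,p,d=look("wf",(440,20),z=230); C=cloud(i,d)
for n,b,x in (("bay1",(427.9,23.3,-1.583),"bay1"),("bay2",(548.2,21.8,-1.583),"bay2")):
    m=(C[...,2]>26)&(C[...,2]<50)&(p.max(2)-p.min(2)<30)&(C[...,0]>b[0]-25)&(C[...,0]<b[0]+78)&(abs(C[...,1]-b[1])<80)&(p.mean(2)>60)
    q,s=fitL(m,i,36,list(b),1); print(n,q.round(2),round(s,3),"off",(q-b).round(2))
    c,sn=np.cos(q[2]),np.sin(q[2])
    for a in ((-50,0),(0,0),(50,0),(-51,40)):
        X=np.array([q[0]+c*a[0]-sn*a[1],q[1]+sn*a[0]+c*a[1],36]); r,k=to_px(i,X)[0].round().astype(int)
        print(a,"top z",np.median(C[r-3:r+4,k-3:k+4,2]).round(1))
print("floor z",np.median(C[...,2][(abs(C[...,0]-475)<15)&(abs(C[...,1]-20)<20)]).round(1),"bench",np.median(C[...,2][(abs(C[...,0]-430)<25)&(abs(C[...,1]-180)<30)]).round(1),bot.current_t(),bot.current_force())
```

```text
bay1 [428.61  22.32  -1.58] 0.91 off [ 0.71 -0.98  0.  ]
(-50, 0) top z 37.0
(0, 0) top z 36.9
(50, 0) top z 37.0
(-51, 40) top z 36.9
bay2 [548.79  22.33  -1.58] 0.917 off [0.59 0.53 0.  ]
(-50, 0) top z 37.2
(0, 0) top z 36.8
(50, 0) top z 36.9
(-51, 40) top z 36.7
floor z 6.9 bench 1.0 37.525 [-0.36507021  0.85391829  0.05096698]
```

View pics/wf.png

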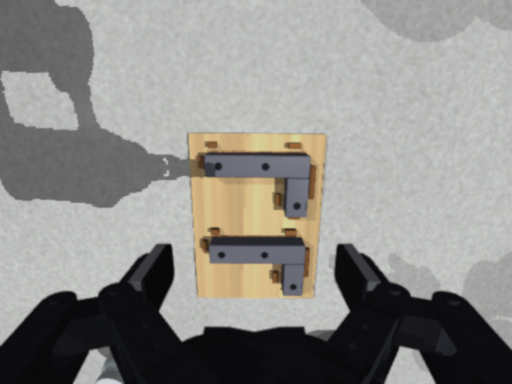

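Both brackets lie flat between the lugs, at about (165, 257) and (250, 257) in wf.png. Their top faces are 30 mm above the tray floor and they sit about 1 mm from the bay points.

```bash
python3 -c "
from station import bot
bot.sign_off()"
```

```text
the job is handed in; nothing more can be done
```

Both grey brackets are packed, one in each bay, and the job was handed in at about 37.5 s of the 72 s allowed. The interface gives no verdict, so this rests on my own checks.

- **Bracket already the right way:** I picked it up with the tool pointing down and laid it in bay_2. It was never tilted.
- **Mirrored bracket:** I gripped it at a tilt, stood it on the outer edge of its short leg, and let go. I then gripped it from the far side and laid it turned over in bay_1.

| Last check | bay_1 | bay_2 |
|---|---|---|
| Horizontal offset from the bay point | 1.2 mm | 0.8 mm |
| Long-leg angle off the bay | about 0 rad | about 0 rad |
| Top face above the tray floor, four points | about 30 mm | about 30 mm |

At hand-in the gripper was open and clear of everything. The label roll, carton and jar looked unmoved in the scene pictures; I did not measure them. The green look-alike was left alone.

Three measurements disagreed along the way:
- The first colour fit of bay_1 was wrong because the threshold was too tight. After correcting it, two pictures agreed to 0.5 mm.
- The overhead and wrist cameras differed by up to 3.6 mm on the good bracket's position. I used the wrist camera.
- The first fit check of the good bracket in bay_2 was poor because the fingers hid part of it. The final check replaced it.

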